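# Switch on the inspection torch against the vice

### The job

Pick up the torch lying in the wooden cradle, and holding it by the barrel, switch it on by pushing its tail button against the flat steel back of the vice until the button clicks and stays in. Then lay the torch back in the cradle the same way round, its lens at the end with the green stripe. Leave the oil can, the mug and the yellow tub standing where they are.

Things in the scene. Friction and masses are not known exactly. Their poses are not given: they have to be found in the camera images.
- torch_mid (a point): the torch: a dark round metal torch with black grip rings, 165 mm long in all with the button out; this point lies on its axis near the middle of the barrel (the origin of its sizes below). Axes: x runs along the torch from tail to lens, z up as it lies. The barrel is 28 mm in diameter from 65 mm behind this point to 54 mm ahead of it; the head, 38 mm in diameter, ends with the lens 80 mm ahead of it. About 0.2 kg, balanced within 10 mm of this point
- lens (a point): centre of the torch's lens, 80 mm ahead of torch_mid along x
- tail_tip (a point): centre of the end face of the torch's black tail button (17 mm in diameter), on the torch's axis; 85 mm behind torch_mid when the button is out (a red neck shows between button and barrel), 75 mm behind when it is in (the red neck is hidden)
- tail_button (a joint): travel of the tail button, m: 0 = out (off), 0.010 = fully in (on). It resists with about 5 N at first, snaps in by itself past half its travel and stays in; when in it still stands 10 mm proud of the barrel
- cradle_seat (a point): the fixed light wooden cradle (base 130 x 64 x 8 mm) with two V-shaped supports, each 12 mm thick and centred 45 mm either side of this point along x, 78 mm free between them; the tops of the V stand 62 mm above the table, and the V is about 46 mm wide at the top. This point lies where torch_mid lies when the torch rests in the cradle, 50 mm above the table. Axes: x along the cradle to the end with the green stripe (the lens end), z up
- vice: the steel setting vice fixed to the table, 133 x 81 x 79 mm, with a brass knob at one end. Origin at the table, under its middle. Axes: x towards its flat back face, which is upright, 66 mm from the origin, 80 mm wide (y from -40 to 40 mm) and solid from the table to 46 mm height; z up. The brass knob is at the -x end
- oil_can_mid (a point): middle of a loose small white oil can with a dark red label and a spout, 38 mm in diameter, 118 mm high, standing
- mug_mid (a point): middle of a loose white mug, 83 x 115 x 86 mm with its handle, standing
- yellow_tub_mid (a point): middle of a loose open yellow plastic tub, 65 x 69 x 30 mm, standing
- torch: the torch as a whole, origin and axes as torch_mid
Mind the look-alikes: they are no part of the job. Leave any orange look-alike of the torch alone. Leave any turquoise look-alike of the part that bears cradle_seat alone.

How it is judged:
By the outcome, as a careful person would: the job done as asked, in the order asked, and still so for the second after the job is handed in, with the robot touching nothing.
It also fails if it takes over 45 s, if anything falls off the work surface, if the arm or the gripper's body presses on something with over 40 N, if the wrist force passes 120 N, or if a joint passes its speed limit or range.

### The arm

A 6-joint arm with a two-finger parallel gripper is mounted at the origin on a cart in front of the work surface, level with it; the furniture and walls round the work are solid. World frame = base frame: x ahead of the robot, y to its left, z up, the work surface at z = 0. Lengths are in m, angles in rad, forces in N, time in s.
With the tool pointing down it reaches from about 0.4 to 0.925 m from the base axis. Payload 3.4 kg.
Tool frame: the origin (TCP) lies midway between the tips of the shut fingers; the grasp point (between the pads) lies 19 mm behind it; y points along the fingers, x is the direction in which the jaws open and shut, and the axes are right-handed (so a half turn about y gives the same grasp; the last joint's range is limited). The gripper opens to 85 mm and grips with 20 to 120 N. Pads are 22 mm wide; open, the fingers measure 114 mm over their backs; the gripper's body (76 mm by 85 mm) begins 54 mm behind the grasp point. The pads swing forward as they close: fully open they stand 13 mm farther back than shut.
Start: joints at [-1.206, 0.307, 1.506, -0, 1.328, -0.073], TCP at [0.244, -0.521, 0.231] pointing down, gripper open.
Joint ranges: [-3.12, 3.12], [-1.05, 2.28], [0.14, 2.33], [-1.42, 4.57], [0.1, 2.73], [-2.68, 2.68]. Speed limits (rad/s): [2.57, 2.57, 3.14, 3.14, 3.14, 3.14].

### API

Orientations are given as a unit quaternion [x, y, z, w].
In Python, from workcell import get_state, imaging, ticket gives the robot as it stands.
- The arm moves only by the tool servo_tool, never from a script. Its argument "rows" is a list of rows, each a list of 3 entries, a list of its own where there are three numbers: the turn, a rotation vector about the tool's x, y, z in rad, then the shift along the tool's x, y, z in m, then the opening, from -1 (shut) to 1 (fully open). A call has 1 to 5 rows; each row shifts and turns the commanded pose from where the row before left it, along the tool's axes as they then stand; what a row does not reach is not made up. A row lasts 1/8 s, in which the tool goes at most 62.5 mm and 10.7 degrees, less where a joint would pass 70% of its speed; a pose out of reach is approached as far as the arm can. A call is refused whole if a number of a shift passes 0.0625 or a number of a turn 0.188, either way. A call with a gripper value outside its range is refused whole. The fingers move at their own pace and stop on an object; "force" is the grip in N (left out, the last holds). Time passes only in rows, so rows that do not move let the fingers close. It gives the time, the measured TCP pose, the force and the opening at its end, in the units of the state.
- get_state(): the state, without advancing time (a new reading comes with each control period).
- imaging.grab_frame(name): name is "scene" or "top"; returns the picture (384x512x3 uint8, blue, green, red); there is no depth.
- imaging.get_calibration(name): a dict with "mtx" (3x3 intrinsics, pixels), "view" (4x4, takes a point from world to camera coordinates). Camera axes: x right, y up, looking along -z (the intrinsics and any distortion apply to the point x, -y, -z); pixel columns grow to the right and rows downward; lengths in m; the calibration is good to about 2 mm. A picture is of the moment at which its call begins. get_calibration takes no time and is no camera call.
- ticket.sign_off(): hands the job in, once; it reports no verdict.
The state is a dict: "time_s": time; "joint_pos": joint angles; "joint_velocities": joint speeds; "joint_efforts": joint torques, N m; "position": TCP position; "eef_rot": TCP orientation; "contact_force": force on the tool from outside, world axes, zero at the start; "wrist_torque": the same for the moment, N m; "width": finger opening in m.
Only numpy, scipy, OpenCV 4.12 (cv2) and the standard library are available. Lean on these libraries where they do the work, as an engineer would, in place of code of your own. Each camera call takes 0.05 s, during which the arm holds its last target.

## Working session

There is one attempt and no reset: what is moved stays moved. The work goes in short steps, Python scripts to look and compute and a tool call to move; the robot and the scene stay as the last step left them, time stands still between calls to the robot, and variables do not carry over. Pictures are saved under pics/ and viewed, and the job is handed in when it is done.

Besides the shell and the picture viewer there is one more tool, called after "Request:" as a command line: name --argument value ..., lists and objects as JSON in quotes. servo_tool: Moves the arm, as the interface text tells. Its arguments: {"type":"object","properties":{"rows":{"type":"array","items":{"type":"array"}},"force":{"type":"number"}},"required":["rows"]}

```bash
mkdir -p pics; ls; python3 - <<'E'
from workcell import get_state, imaging
import cv2
s=get_state(); print(s)
for n in("scene","top"):
    f=imaging.grab_frame(n); cv2.imwrite(f"pics/{n}0.png",f); c=imaging.get_calibration(n); print(n,c)
E
```

```text
pics
{'time_s': 0.0, 'joint_pos': array([-1.20647860e+00,  3.07608281e-01,  1.50769415e+00, -1.05121303e-05,
        1.32840134e+00, -7.34771568e-02]), 'joint_velocities': array([ 0.00124097,  0.00111312,  0.0011728 ,  0.00090173,  0.00018061,
       -0.00014339]), 'joint_efforts': array([ 2.00488303e-04, -4.57554603e+01, -2.51918828e+01,  1.62108531e-04,
        1.35719182e-02, -2.11299181e-06]), 'position': array([ 0.24350007, -0.52011243,  0.23035301]), 'eef_rot': array([-0.5962028 ,  0.38009186, -0.37889017,  0.59708847]), 'contact_force': array([ 0.58544807,  1.00735148, -0.44826572]), 'wrist_torque': array([0.01156518, 0.05073455, 0.00716465]), 'width': 0.0853253355177678}
scene {'mtx': array([[462.68599163,   0.        , 257.4028431 ],
       [  0.        , 462.68599163, 198.74320247],
       [  0.        ,   0.        ,   1.        ]]), 'view': array([[-0.73999467, -0.67260316,  0.0035885 ,  0.51266878],
       [ 0.30652488, -0.33247862,  0.89190833, -0.1746359 ],
       [-0.59870726,  0.66110737,  0.45220201, -1.46322677],
       [ 0.        ,  0.        ,  0.        ,  1.        ]])}
top {'mtx': array([[411.55491285,   0.        , 252.67149743],
       [  0.        , 411.55491285, 194.83293631],
       [  0.        ,   0.        ,   1.        ]]), 'view': array([[ 0.02775462, -0.99947924, -0.01645965,  0.15400221],
       [ 0.99272395,  0.02562949,  0.11765328, -0.58000346],
       [-0.11717016, -0.01960531,  0.99291832, -1.7039335 ],
       [ 0.        ,  0.        ,  0.        ,  1.        ]])}
```

View pics/scene0.png

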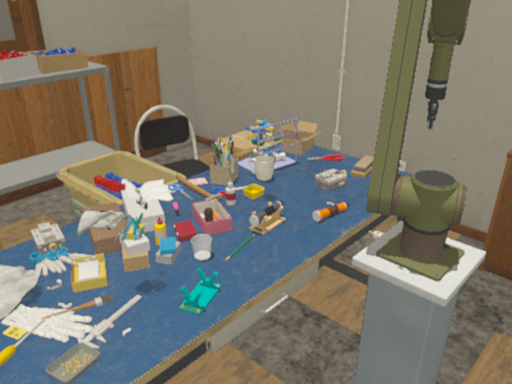

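View pics/top0.png

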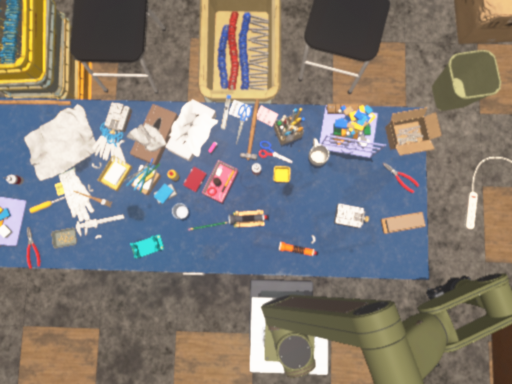

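The scene view shows the wooden cradle with the dark torch at about (267,218), the orange look-alike at (330,211), the turquoise cradle at (202,292) and a grey vice-like thing at (331,178). Next I'll look at close crops.

```bash
python3 - <<'E'
import cv2
a=cv2.imread("pics/scene0.png"); b=cv2.imread("pics/top0.png")
cv2.imwrite("pics/c1.png",cv2.resize(a[140:250,215:375],None,fx=5,fy=5,interpolation=cv2.INTER_CUBIC))
cv2.imwrite("pics/c2.png",cv2.resize(b[140:270,220:380],None,fx=4.6,fy=4.6,interpolation=cv2.INTER_CUBIC))
E
```

```text
(no output)
```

View pics/c1.png

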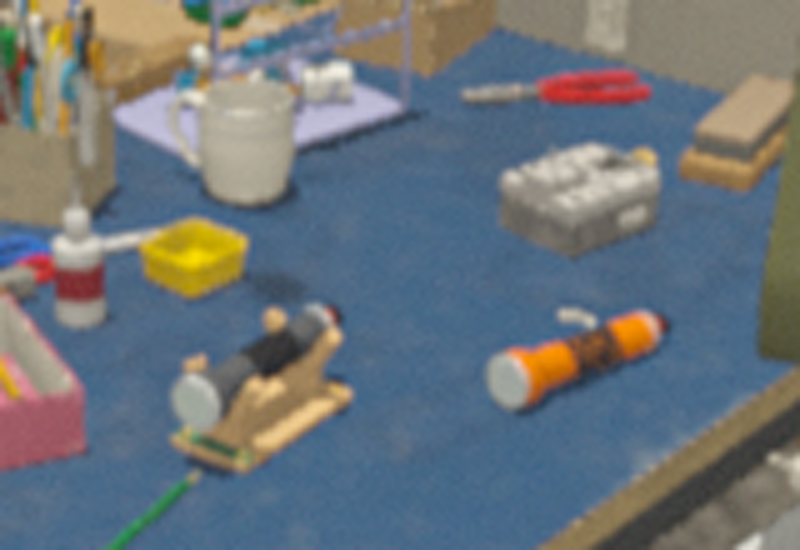

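View pics/c2.png

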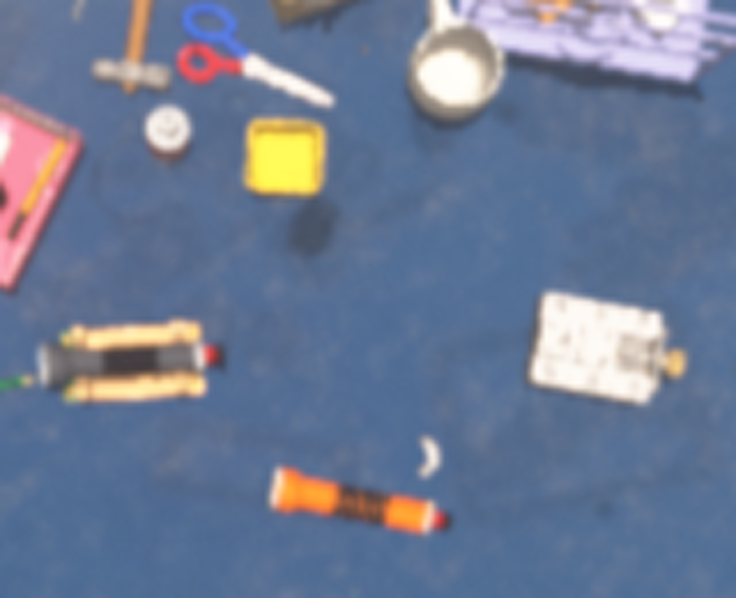

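```bash
cat > h.py <<'E'
import numpy as np, cv2
from workcell import get_state, imaging
def ray(n,uv,z):
    c=imaging.get_calibration(n); K=c["mtx"];V=c["view"];R=V[:3,:3];t=V[:3,3]
    d=np.linalg.inv(K)@np.array([uv[0],uv[1],1.]); d=R.T@(d*[1,-1,-1]); o=-R.T@t
    return o+d*(z-o[2])/d[2]
def proj(n,p):
    c=imaging.get_calibration(n); q=c["view"][:3,:3]@np.array(p)+c["view"][:3,3]; q=c["mtx"]@(q*[1,-1,-1]); return q[:2]/q[2]
E
python3 - <<'E'
import numpy as np,cv2
from h import *
b=cv2.imread("pics/top0.png"); 
S=4
for nm,(x0,x1,y0,y1) in dict(torch=(222,274,205,232),vice=(330,375,198,232)).items():
    c=cv2.resize(b[y0:y1,x0:x1],None,fx=14,fy=14,interpolation=cv2.INTER_CUBIC)
    for i in range(0,x1-x0,5): cv2.line(c,(i*14,0),(i*14,6),(0,255,255)); cv2.putText(c,str(x0+i),(i*14,18),0,.35,(0,255,255))
    for i in range(0,y1-y0,5): cv2.line(c,(0,i*14),(6,i*14),(0,255,255)); cv2.putText(c,str(y0+i),(8,i*14),0,.35,(0,255,255))
    cv2.imwrite(f"pics/z_{nm}.png",c)
    hsv=cv2.cvtColor(b,cv2.COLOR_BGR2HSV)
    m=((hsv[...,0]>98)&(hsv[...,0]<125)&(hsv[...,1]>110)); m=(~m).astype(np.uint8)
    sub=np.zeros_like(m); sub[y0:y1,x0:x1]=m[y0:y1,x0:x1]
    n,l,st,ce=cv2.connectedComponentsWithStats(sub); k=1+st[1:,4].argmax()
    pts=np.argwhere(l==k)[:,::-1].astype(np.float32); print(nm,st[k],cv2.minAreaRect(pts))
E
```

```text
torch [ 222  205   52   27 1349] ((247.5, 218.0), (50.99999237060547, 25.999996185302734), -0.0)
vice [ 330  198   45   34 1472] ((352.0, 214.5), (33.0, 44.0), 90.0)
```

View pics/z_torch.png

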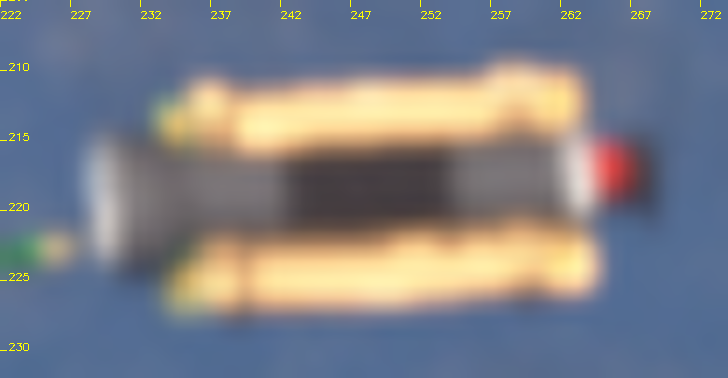

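View pics/z_vice.png

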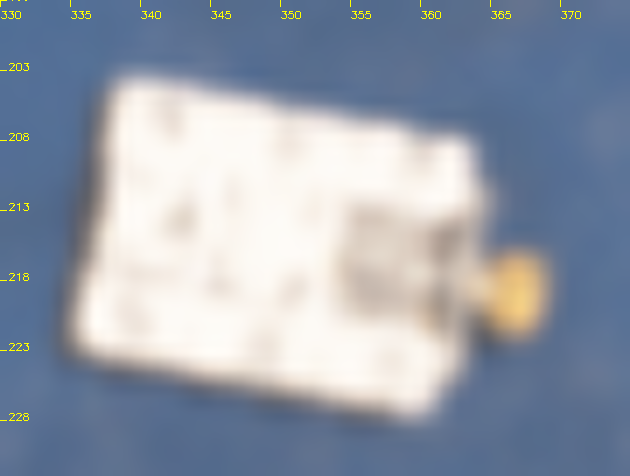

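```bash
python3 - <<'E'
from h import *
r=lambda u,v,z,n="top": np.round(ray(n,(u-.46,v-.46),z),4)
L=r(228.6,219.8,.05);T=r(268.2,217.4,.05);print("lens",L,"tail",T,np.linalg.norm(L-T))
print("barrel",r(240,219.1,.05),r(262,217.9,.05))
print("wood edges mid", r(248,218.8,.062))
for z in(.046,.06,.079): print(z,r(338,204.5,z),r(335,222.7,z))
print(0,r(336.8,204.5,0),r(334.2,224,0))
print("knob",r(367,218.7,.04))
V=imaging.get_calibration("top")["view"];print(-V[:3,:3].T@V[:3,3])
b=cv2.imread("pics/scene0.png")
for nm,(x0,x1,y0,y1) in dict(torch=(247,287,195,237),vice=(312,350,165,193)).items():
    k=14
    c=cv2.resize(b[y0:y1,x0:x1],None,fx=k,fy=k,interpolation=cv2.INTER_CUBIC)
    for i in range(0,x1-x0,5): cv2.line(c,(i*k,0),(i*k,6),(0,255,255)); cv2.putText(c,str(x0+i),(i*k,18),0,.35,(0,255,255))
    for i in range(0,y1-y0,5): cv2.line(c,(0,i*k),(6,i*k),(0,255,255)); cv2.putText(c,str(y0+i),(8,i*k),0,.35,(0,255,255))
    cv2.imwrite(f"pics/s_{nm}.png",c)
E
```

```text
lens [0.4686 0.2685 0.05  ] tail [0.483  0.1039 0.05  ] 0.16522869000267482
barrel [0.4727 0.2211 0.05  ] [0.4802 0.1297 0.05  ]
wood edges mid [0.4742 0.1875 0.062 ]
0.046 [ 0.5449 -0.1861  0.046 ] [ 0.4686 -0.174   0.046 ]
0.06 [ 0.5435 -0.1835  0.06  ] [ 0.4678 -0.1714  0.06  ]
0.079 [ 0.5416 -0.1799  0.079 ] [ 0.4667 -0.168   0.079 ]
0 [ 0.5494 -0.1896  0.    ] [ 0.4656 -0.1789  0.    ]
knob [ 0.4892 -0.3079  0.04  ]
[0.37185889 0.13538106 1.76264092]
```

View pics/s_torch.png

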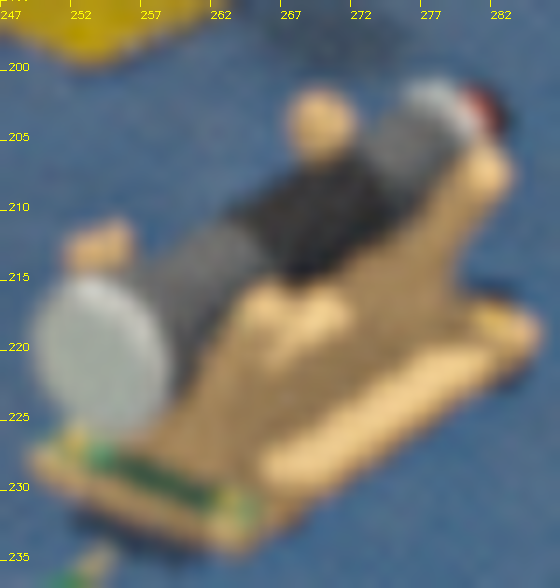

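View pics/s_vice.png

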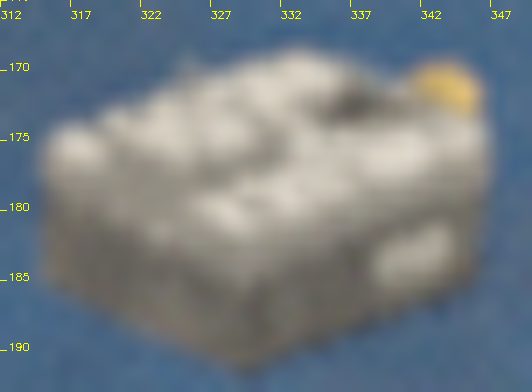

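```bash
python3 - <<'E'
from h import *
r=lambda u,v,z,n="scene": np.round(ray(n,(u-.46,v-.46),z),4)
print("vice bottom", r(329,191.3,0),r(315.3,185.3,0), r(346,185.5,0))
print("lens", r(254,220.3,.05)); print(proj("scene",(0.4686,.2685,.05))+.46)
print("green end base corners", r(249,228,.008),r(263,233.5,.008),r(285,218.5,.008), "lens side stripe")
s=get_state()
from scipy.spatial.transform import Rotation as R
M=R.from_quat(s["eef_rot"]).as_matrix();print(M.round(3))
E
```

```text
vice bottom [ 0.4729 -0.1853  0.    ] [ 0.5473 -0.1941  0.    ] [ 0.4525 -0.279   0.    ]
lens [0.4747 0.2595 0.05  ]
[253.51455087 221.8849818 ]
green end base corners [0.5013 0.2561 0.008 ] [0.4416 0.2507 0.008 ] [0.4525 0.1205 0.008 ] lens side stripe
[[ 0.424 -0.001  0.906]
 [-0.906  0.002  0.424]
 [-0.002 -1.     0.   ]]
```

I compared the two torch candidates in the top view. The dark torch in the wooden cradle is at (248,218), and the orange one lying on the table is at (298,249). The dark one, in the green-striped wooden cradle, fits the description. Its lens points to +y and its tail faces the vice's back face. First I turn the tool in place by 69.8°.

Request:
servo_tool --rows '[[[0,-0.174,0],[0,0,0],1],[[0,-0.174,0],[0,0,0],1],[[0,-0.174,0],[0,0,0],1],[[0,-0.174,0],[0,0,0],1]]' --force 40

```text
time_s: 0.6
position: [0.2436, -0.5204, 0.2307]
eef_rot: [-0.69, 0.152, -0.151, 0.691]
contact_force: [0.0, -0.1, -0.2]
width: 0.0854
```

Request:
servo_tool --rows '[[[0,-0.174,0],[0,0,0],1],[[0,-0.174,0],[0,0,0],1],[[0,-0.174,0],[0,0,0],1]]'

```text
time_s: 0.98
position: [0.2436, -0.5204, 0.2308]
eef_rot: [-0.706, -0.032, 0.032, 0.707]
contact_force: [-0.4, -0.5, 0.1]
width: 0.0854
```

```bash
cat >> h.py <<'E'
from scipy.spatial.transform import Rotation as R
def rep(target=None):
    s=get_state(); M=R.from_quat(s["eef_rot"]).as_matrix()
    print("t",s["time_s"],"p",s["position"].round(4),"yaw x",np.degrees(np.arctan2(M[1,0],M[0,0])).round(2),"down",M[:,1].round(3),"w",round(s["width"],4),"F",s["contact_force"].round(2),"q",s["joint_pos"].round(2))
    if target is not None: print("tool delta",(M.T@(np.array(target)-s["position"])).round(4))
    return s,M
E
python3 -c "
from h import *
rep((.4757,.1887,.16))"
```

```text
t 0.975 p [ 0.2436 -0.5204  0.2308] yaw x 5.2 down [-0.     0.001 -1.   ] w 0.0854 F [-0.35 -0.45  0.06] q [-1.21  0.31  1.51  0.    1.33 -1.3 ]
tool delta [0.2954 0.0715 0.6851]
```

Request:
servo_tool --rows '[[[0,0,0],[0.04,0,0.04],1],[[0,0,0],[0.04,0,0.04],1],[[0,0,0],[0.04,0,0.04],1],[[0,0,0],[0.04,0,0.04],1],[[0,0,0],[0.04,0,0.04],1]]'

```text
time_s: 1.6
position: [0.4268, -0.3029, 0.231]
eef_rot: [-0.706, -0.03, 0.03, 0.707]
contact_force: [1.2, 0.9, 0.4]
width: 0.0853
```

Request:
servo_tool --rows '[[[0,0,0],[0.03,0,0.05],1],[[0,0,0],[0.03,0,0.05],1],[[0,0,0],[0.02,0,0.055],1],[[0,0,0],[0.01,0,0.055],1],[[0,0,0],[0,0,0.06],1]]'

```text
time_s: 2.22
position: [0.4933, -0.0261, 0.2309]
eef_rot: [-0.706, -0.03, 0.03, 0.707]
contact_force: [0.5, 0.0, -0.9]
width: 0.0854
```

Request:
servo_tool --rows '[[[0,0,0],[0,0,0.05],1],[[0,0,0],[0,0,0.05],1],[[0,0,0],[0,0.02,0.05],1],[[0,0,0],[0,0.02,0.03],1],[[0,0,0],[0,0,0],1]]'

```text
time_s: 2.85
position: [0.4756, 0.1529, 0.1895]
eef_rot: [0.707, 0.03, -0.033, -0.706]
contact_force: [0.3, -0.1, 0.9]
width: 0.0854
```

```bash
python3 -c "
from h import *
rep((.4757,.1887,.16))
cv2.imwrite('pics/a1.png',cv2.resize(imaging.grab_frame('scene')[150:260,215:375],None,fx=5,fy=5,interpolation=cv2.INTER_CUBIC))"
```

```text
t 2.85 p [0.4756 0.1529 0.1895] yaw x 5.08 down [-0.004 -0.001 -1.   ] w 0.0854 F [ 0.31 -0.07  0.93] q [0.23 0.24 1.72 0.   1.19 0.14]
tool delta [0.0034 0.0295 0.0356]
```

Request:
servo_tool --rows '[[[0,0,0],[0.003,0,0.036],1],[[0,0,0],[0,0.045,0],1],[[0,0,0],[0,0.04,0],1],[[0,0,0],[0,0,0],1]]'

```text
time_s: 3.4
position: [0.4755, 0.1857, 0.1045]
eef_rot: [0.707, 0.028, -0.032, -0.706]
contact_force: [-0.1, -0.0, 1.1]
width: 0.0853
```

```bash
python3 -c "
from h import *
rep((.4757,.1887,.031))
cv2.imwrite('pics/a2.png',cv2.resize(imaging.grab_frame('scene')[150:260,215:335],None,fx=5,fy=5,interpolation=cv2.INTER_CUBIC))
cv2.imwrite('pics/a2t.png',cv2.resize(imaging.grab_frame('top')[180:260,200:300],None,fx=7,fy=7,interpolation=cv2.INTER_CUBIC))"
```

```text
t 3.4 p [0.4755 0.1857 0.1045] yaw x 4.8 down [-0.006 -0.002 -1.   ] w 0.0853 F [-0.13 -0.    1.05] q [ 0.29  0.36  1.8  -0.    0.99  0.21]
tool delta [0.0008 0.0735 0.0031]
```

View pics/a2.png

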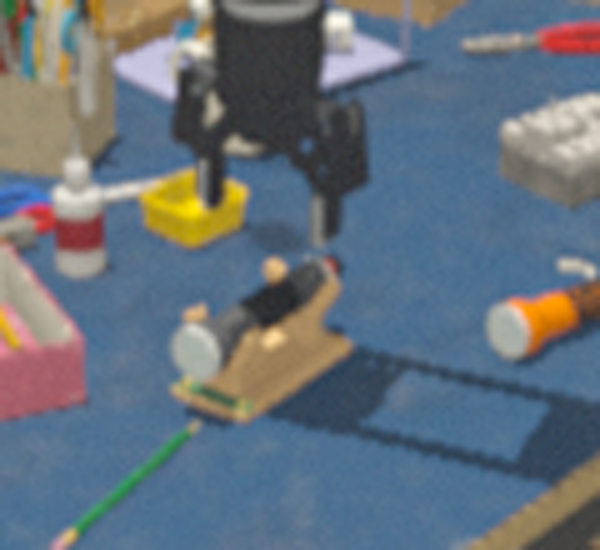

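View pics/a2t.png

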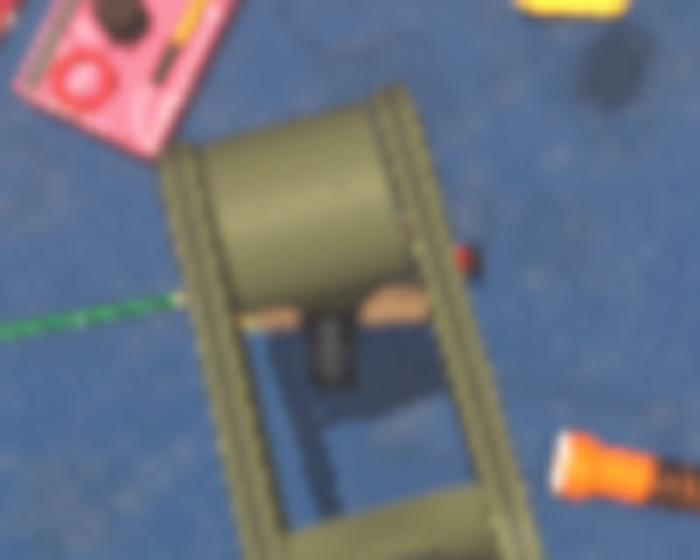

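Request:
servo_tool --rows '[[[0,0,0],[0.001,0.035,0.003],1],[[0,0,0],[0,0.03,0],1],[[0,0,0],[0,0.01,0],1],[[0,0,0],[0,0,0],1]]'

```text
time_s: 4.0
position: [0.4792, 0.1907, 0.0322]
eef_rot: [-0.706, -0.03, 0.029, 0.707]
contact_force: [-1.0, -0.3, -0.1]
width: 0.085
```

```bash
python3 -c "
from h import *
rep((.4757,.1887,.029))
cv2.imwrite('pics/a3.png',cv2.resize(imaging.grab_frame('scene')[150:260,215:335],None,fx=5,fy=5,interpolation=cv2.INTER_CUBIC))"
```

```text
t 4.0 p [0.4792 0.1907 0.0322] yaw x 4.85 down [ 0.001  0.    -1.   ] w 0.085 F [-1.05 -0.35 -0.14] q [ 0.3   0.46  1.87 -0.    0.8   0.21]
tool delta [-0.0037  0.0032 -0.0017]
```

View pics/a3.png

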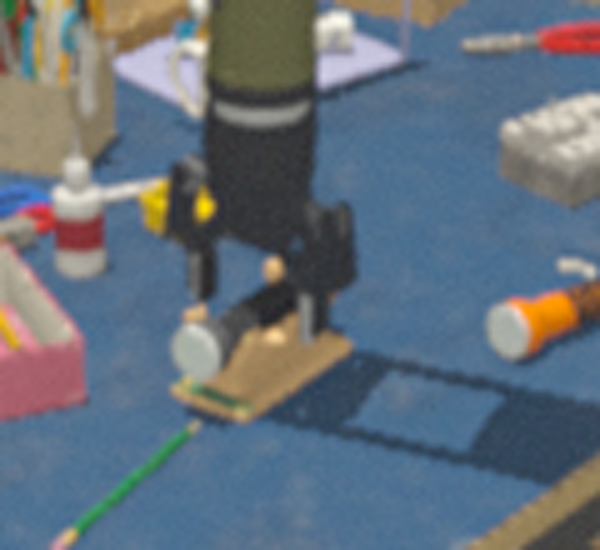

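Request:
servo_tool --rows '[[[0,0,0],[-0.003,0.003,-0.001],1],[[0,0,0],[0,0,0],1]]'

```text
time_s: 4.3
position: [0.4752, 0.1894, 0.0289]
eef_rot: [-0.706, -0.03, 0.03, 0.707]
contact_force: [-0.3, 0.6, -1.0]
width: 0.0859
```

Request:
servo_tool --rows '[[[0,0,0],[0,0,0],-1],[[0,0,0],[0,0,0],-1],[[0,0,0],[0,0,0],-1],[[0,0,0],[0,0,0],-1],[[0,0,0],[0,0,0],-1]]' --force 30

```text
time_s: 4.92
position: [0.4784, 0.19, 0.029]
eef_rot: [-0.706, -0.032, 0.028, 0.707]
contact_force: [5.4, 0.3, -0.2]
width: 0.0265
```

```bash
python3 -c "
from h import *
rep((.4757,.1887,.029))"
```

```text
t 4.925 p [0.4784 0.19   0.029 ] yaw x 4.88 down [ 0.005  0.001 -1.   ] w 0.0265 F [ 5.37  0.29 -0.22] q [ 0.3   0.47  1.88 -0.    0.79  0.21]
tool delta [-0.0028  0.     -0.001 ]
```

Request:
servo_tool --rows '[[[0,0,0],[0.003,0,0],-1],[[0,0,0],[0,0,0],-1],[[0,0,0],[0,0,0],-1]]' --force 70

```text
time_s: 5.3
position: [0.4783, 0.1899, 0.029]
eef_rot: [-0.706, -0.03, 0.03, 0.707]
contact_force: [-0.4, 0.7, 7.2]
width: 0.0261
```

Request:
servo_tool --rows '[[[0,0,0],[0,-0.03,0],-1],[[0,0,0],[0,-0.04,0],-1],[[0,0,0],[0,0,0],-1]]'

```text
time_s: 5.68
position: [0.4792, 0.1902, 0.1003]
eef_rot: [-0.706, -0.031, 0.029, 0.707]
contact_force: [0.4, 0.4, -2.2]
width: 0.0262
```

```bash
python3 -c "
from h import *
rep()
cv2.imwrite('pics/a4.png',cv2.resize(imaging.grab_frame('scene')[140:260,215:335],None,fx=5,fy=5,interpolation=cv2.INTER_CUBIC))"
```

```text
t 5.675 p [0.4792 0.1902 0.1003] yaw x 4.87 down [ 0.003  0.001 -1.   ] w 0.0262 F [ 0.44  0.41 -2.2 ] q [0.3  0.36 1.81 0.   0.97 0.21]
```

View pics/a4.png

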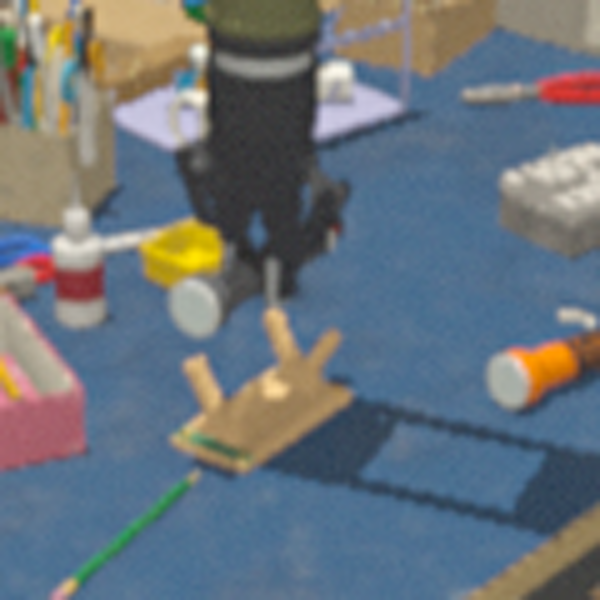

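Request:
servo_tool --rows '[[[0,0.112,0],[0,-0.01,0],-1],[[0,0.112,0],[0,-0.01,0],-1],[[0,0,0],[0,0,0],-1]]'

```text
time_s: 6.1
position: [0.4771, 0.1894, 0.1171]
eef_rot: [0.706, -0.05, 0.048, -0.705]
contact_force: [0.4, 0.3, -3.3]
width: 0.0261
```

Request:
servo_tool --rows '[[[0,0,0],[0.015,0,-0.05],-1],[[0,0,0],[0.015,0,-0.05],-1],[[0,0,0],[0.015,0,-0.05],-1],[[0,0,0],[0.015,0,-0.05],-1],[[0,0,0],[0.01,0,-0.02],-1]]'

```text
time_s: 6.72
position: [0.5159, -0.0404, 0.1166]
eef_rot: [0.705, -0.05, 0.048, -0.705]
contact_force: [-0.7, 0.2, -1.9]
width: 0.0262
```

Request:
servo_tool --rows '[[[0,0,0],[0,0,0],-1],[[0,0,0],[0,0,0],-1]]'

```text
time_s: 6.98
position: [0.5157, -0.0371, 0.1171]
eef_rot: [-0.705, 0.05, -0.048, 0.706]
contact_force: [-0.6, -0.4, -1.8]
width: 0.026
```

```bash
python3 -c "
from h import *
rep((.5235,-.076,.011))
cv2.imwrite('pics/a5.png',cv2.resize(imaging.grab_frame('scene')[130:240,255:375],None,fx=5,fy=5,interpolation=cv2.INTER_CUBIC))
cv2.imwrite('pics/a5t.png',cv2.resize(imaging.grab_frame('top')[170:260,270:380],None,fx=7,fy=6,interpolation=cv2.INTER_CUBIC))"
```

```text
t 6.975 p [ 0.5157 -0.0371  0.1171] yaw x -7.92 down [-0.003  0.001 -1.   ] w 0.026 F [-0.57 -0.42 -1.79] q [-0.15  0.35  1.78  0.    1.02 -0.02]
tool delta [ 0.0134  0.1061 -0.0375]
```

View pics/a5.png

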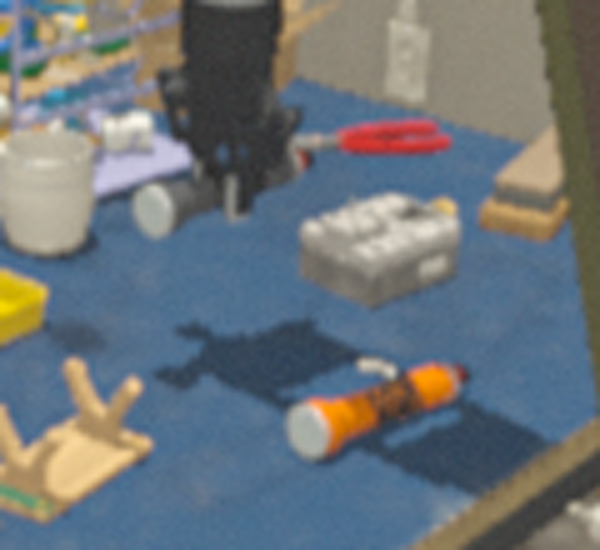

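View pics/a5t.png

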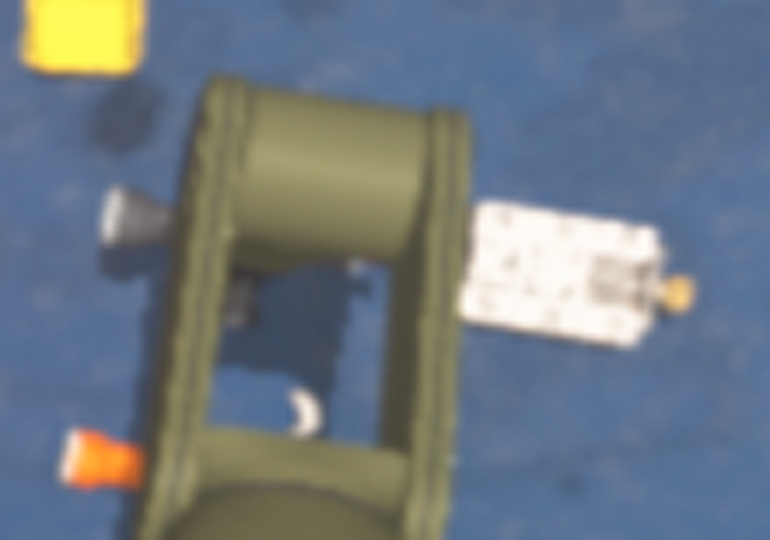

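Request:
servo_tool --rows '[[[0,0,0],[0.013,0.04,-0.01],-1],[[0,0,0],[0,0.04,-0.01],-1],[[0,0,0],[0,0.026,0],-1],[[0,0,0],[0,0,0],-1],[[0,0,0],[0,0,0],-1]]'

```text
time_s: 7.7
position: [0.5278, -0.0588, 0.0131]
eef_rot: [0.705, -0.048, 0.049, -0.705]
contact_force: [1.1, 1.4, -1.5]
width: 0.0263
```

```bash
python3 -c "
from h import *
rep((.5235,-.076,.011))
cv2.imwrite('pics/a6.png',cv2.resize(imaging.grab_frame('scene')[130:240,255:375],None,fx=5,fy=5,interpolation=cv2.INTER_CUBIC))
cv2.imwrite('pics/a6t.png',cv2.resize(imaging.grab_frame('top')[170:260,270:380],None,fx=7,fy=6,interpolation=cv2.INTER_CUBIC))"
```

```text
t 7.7 p [ 0.5278 -0.0588  0.0131] yaw x -7.89 down [ 0.001 -0.    -1.   ] w 0.0263 F [ 1.09  1.39 -1.51] q [-0.19  0.51  1.86  0.    0.78 -0.05]
tool delta [-0.0019  0.002  -0.0176]
```

View pics/a6.png

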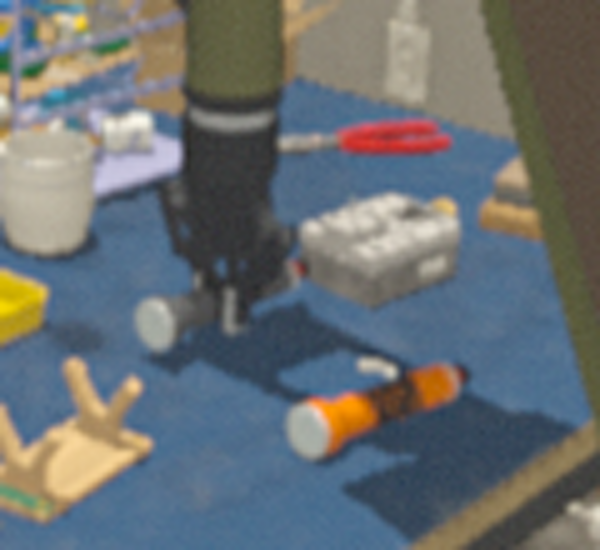

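View pics/a6t.png

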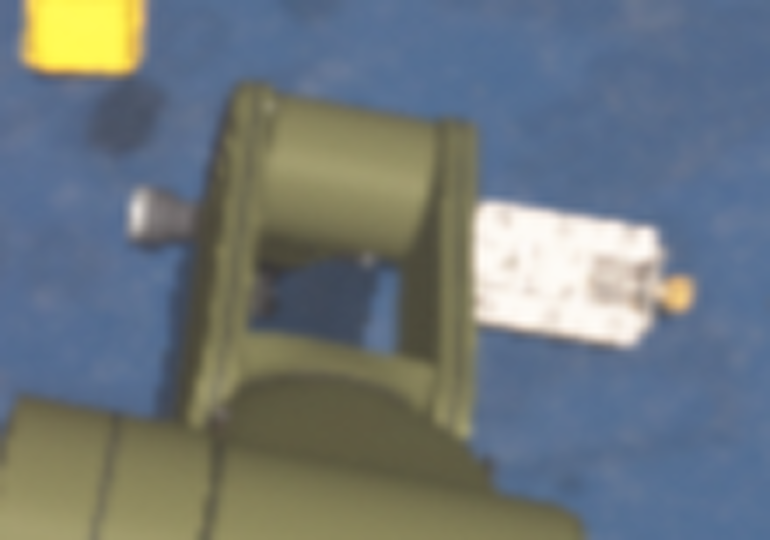

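Request:
servo_tool --rows '[[[0,0,0],[-0.008,0.002,-0.015],-1],[[0,0,0],[0,0,-0.01],-1],[[0,0,0],[0,0,-0.005],-1],[[0,0,0],[0,0,0],-1]]'

```text
time_s: 8.3
position: [0.5153, -0.0889, 0.0105]
eef_rot: [0.705, -0.049, 0.05, -0.705]
contact_force: [-0.1, -0.6, -1.3]
width: 0.0263
```

Request:
servo_tool --rows '[[[0,0,0],[0,0,-0.004],-1],[[0,0,0],[0,0,0],-1]]'

```text
time_s: 8.55
position: [0.5147, -0.0922, 0.0102]
eef_rot: [-0.705, 0.049, -0.049, 0.705]
contact_force: [0.2, 0.2, -1.5]
width: 0.0262
```

```bash
python3 -c "
from h import *
rep((.52,-.101,.011))
cv2.imwrite('pics/a7.png',cv2.resize(imaging.grab_frame('scene')[150:220,275:365],None,fx=8,fy=8,interpolation=cv2.INTER_CUBIC))"
```

```text
t 8.55 p [ 0.5147 -0.0922  0.0102] yaw x -7.97 down [ 0.  0. -1.] w 0.0262 F [ 0.23  0.21 -1.53] q [-0.26  0.5   1.87  0.    0.76 -0.12]
tool delta [ 0.0065 -0.0007 -0.008 ]
```

View pics/a7.png

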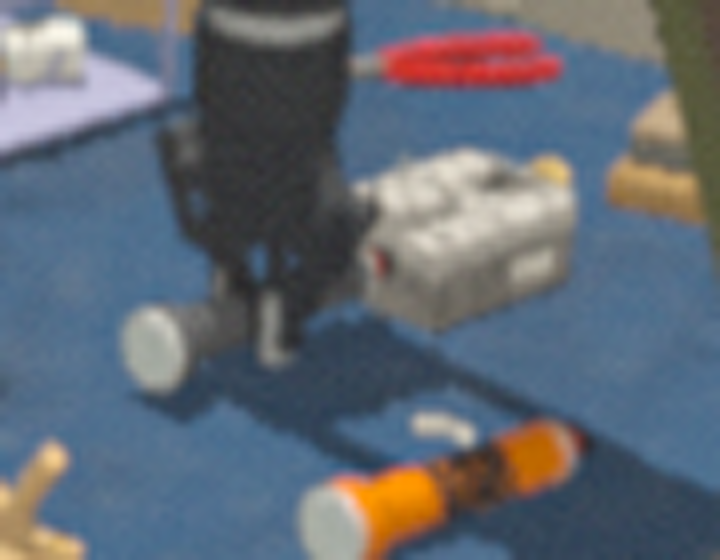

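Request:
servo_tool --rows '[[[0,0,0],[0,0,-0.003],-1],[[0,0,0],[0,0,-0.002],-1],[[0,0,0],[0,0,0],-1]]'

```text
time_s: 8.98
position: [0.5139, -0.0971, 0.0103]
eef_rot: [0.705, -0.049, 0.049, -0.705]
contact_force: [0.6, 1.6, -2.0]
width: 0.0259
```

Request:
servo_tool --rows '[[[0,0,0],[0,0,-0.003],-1],[[0,0,0],[0,0,0],-1]]'

```text
time_s: 9.22
position: [0.5135, -0.1005, 0.0103]
eef_rot: [0.706, -0.049, 0.049, -0.705]
contact_force: [-0.3, -0.1, -2.7]
width: 0.026
```

Request:
servo_tool --rows '[[[0,0,0],[0,0,-0.003],-1],[[0,0,0],[0,0,0],-1]]'

```text
time_s: 9.48
position: [0.513, -0.1033, 0.0103]
eef_rot: [0.705, -0.049, 0.049, -0.705]
contact_force: [0.6, -0.7, -1.7]
width: 0.0262
```

Request:
servo_tool --rows '[[[0,0,0],[0,0,-0.003],-1],[[0,0,0],[0,0,0],-1]]'

```text
time_s: 9.72
position: [0.513, -0.1037, 0.0103]
eef_rot: [-0.704, 0.05, -0.05, 0.707]
contact_force: [2.4, 9.4, -1.2]
width: 0.0261
```

Request:
servo_tool --rows '[[[0,0,0],[0,0,-0.003],-1],[[0,0,0],[0,0,0],-1]]'

```text
time_s: 9.98
position: [0.513, -0.1038, 0.0103]
eef_rot: [-0.703, 0.05, -0.051, 0.708]
contact_force: [5.2, 21.2, -0.7]
width: 0.0263
```

Request:
servo_tool --rows '[[[0,0,0],[0,0,-0.003],-1],[[0,0,0],[0,0,0],-1]]'

```text
time_s: 10.22
position: [0.5129, -0.1039, 0.0103]
eef_rot: [-0.701, 0.051, -0.051, 0.709]
contact_force: [8.8, 32.5, 0.1]
width: 0.0257
```

```bash
python3 -c "
from h import *
s,M=rep()
print(M.round(4), s['wrist_torque'].round(2))
cv2.imwrite('pics/a8.png',cv2.resize(imaging.grab_frame('scene')[150:220,275:365],None,fx=8,fy=8,interpolation=cv2.INTER_CUBIC))
cv2.imwrite('pics/a8t.png',cv2.resize(imaging.grab_frame('top')[170:260,270:380],None,fx=7,fy=6,interpolation=cv2.INTER_CUBIC))"
```

```text
t 10.225 p [ 0.5129 -0.1039  0.0103] yaw x -8.25 down [ 0.002  0.012 -1.   ] w 0.0257 F [ 8.81 32.48  0.08] q [-0.29  0.51  1.87  0.02  0.77 -0.16]
[[ 9.897e-01  1.600e-03  1.435e-01]
 [-1.435e-01  1.180e-02  9.896e-01]
 [-1.000e-04 -9.999e-01  1.190e-02]] [ 4.88 -1.27  0.18]
```

View pics/a8.png

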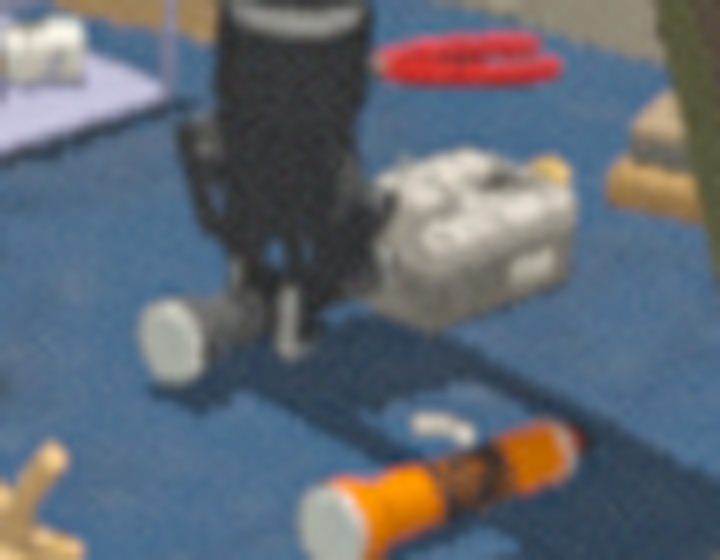

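View pics/a8t.png

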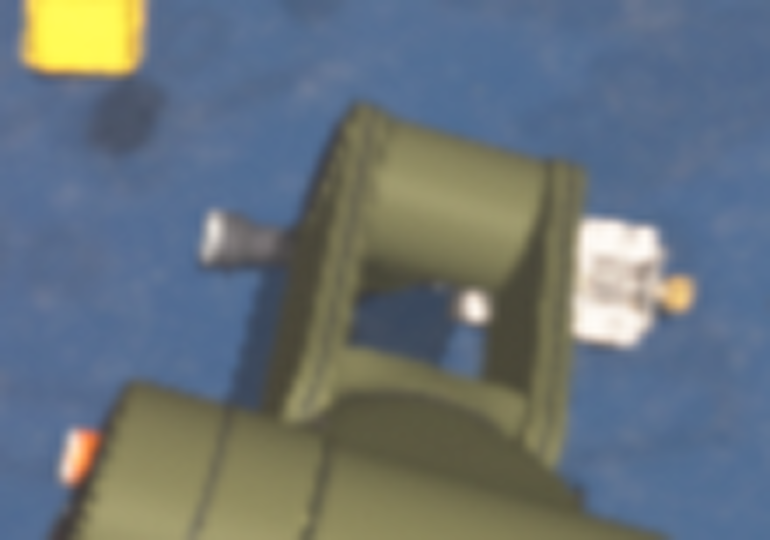

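Request:
servo_tool --rows '[[[0,0,0],[0,0,0.009],-1],[[0,0,0],[0,0,0.015],-1],[[0,0,0],[0,0,0.015],-1],[[0,0,0],[0,0,0],-1]]'

```text
time_s: 10.82
position: [0.5171, -0.0724, 0.0103]
eef_rot: [0.705, -0.049, 0.048, -0.705]
contact_force: [-0.8, 0.5, -1.7]
width: 0.026
```

```bash
python3 -c "
from h import *
s,M=rep()
cv2.imwrite('pics/a9.png',cv2.resize(imaging.grab_frame('scene')[150:220,275:365],None,fx=8,fy=8,interpolation=cv2.INTER_CUBIC))"
```

```text
t 10.825 p [ 0.5171 -0.0724  0.0103] yaw x -7.88 down [-0. -0. -1.] w 0.026 F [-0.83  0.46 -1.68] q [-0.22  0.5   1.88 -0.    0.76 -0.08]
```

View pics/a9.png

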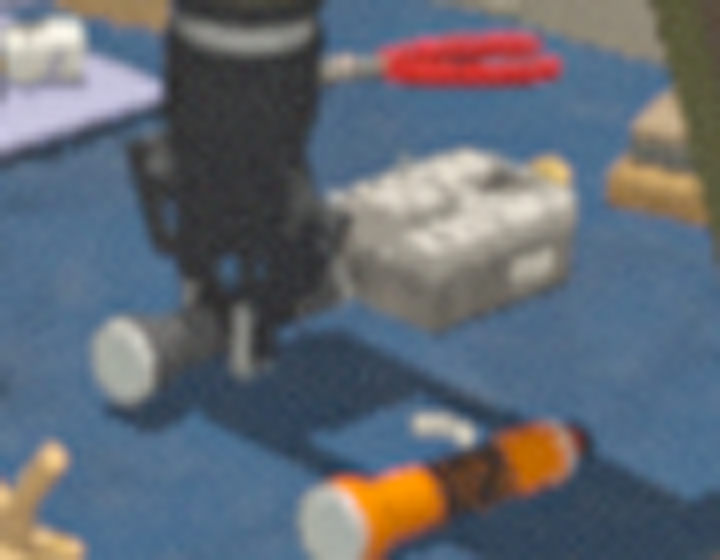

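The red neck was at (380,262) in the earlier crop and is gone now, so the button looks clicked in. I'll lift, and check it in free view.

Request:
servo_tool --rows '[[[0,0,0],[0,-0.04,0.02],-1],[[0,0,0],[0,-0.04,0.03],-1],[[0,0,0],[0,-0.03,0.04],-1],[[0,0,0],[-0.015,0,0.045],-1],[[0,0,0],[0,0,0],-1]]'

```text
time_s: 11.5
position: [0.5202, 0.0646, 0.1208]
eef_rot: [-0.705, 0.048, -0.048, 0.706]
contact_force: [-0.8, -1.0, -1.7]
width: 0.0264
```

Request:
servo_tool --rows '[[[0,-0.112,0],[0,0,0],-1],[[0,-0.112,0],[0,0,0],-1],[[0,0,0],[0,0,0],-1]]'

```text
time_s: 11.88
position: [0.5208, 0.0614, 0.1199]
eef_rot: [0.707, 0.029, -0.03, -0.706]
contact_force: [-0.1, 0.5, -2.2]
width: 0.0261
```

```bash
python3 -c "
from h import *
s,M=rep((.4783,.1899,.117))
cv2.imwrite('pics/b1.png',cv2.resize(imaging.grab_frame('scene')[130:250,225:345],None,fx=5,fy=5,interpolation=cv2.INTER_CUBIC))
cv2.imwrite('pics/b1t.png',cv2.resize(imaging.grab_frame('top')[170:260,210:330],None,fx=6,fy=6,interpolation=cv2.INTER_CUBIC))"
```

```text
t 11.875 p [0.5208 0.0614 0.1199] yaw x 4.75 down [-0.001 -0.001 -1.   ] w 0.0261 F [-0.13  0.48 -2.24] q [ 0.04  0.35  1.76 -0.    1.03 -0.05]
tool delta [-0.0317  0.0029  0.1316]
```

View pics/b1.png

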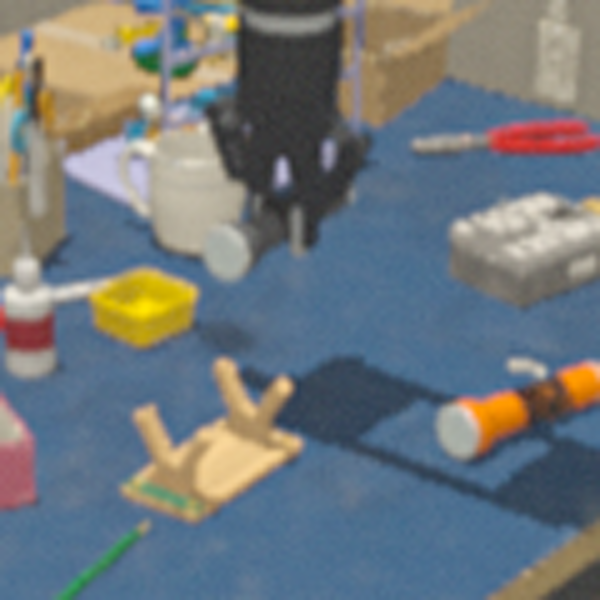

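View pics/b1t.png

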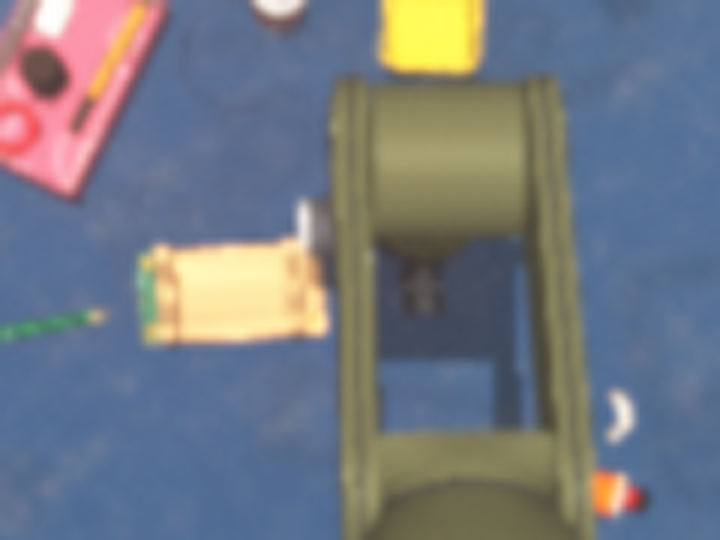

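```bash
python3 -c "
from h import *
print(ray('top',(300/6+210-.4,222/6+170-.4),.141), 'expect', .5208-.083*.08,.0614+.997*.08)
# cradle now visible: V-top / base centre
f=cv2.imread('pics/b1t.png')
for u,v,z in ((150,252,.008),(150,342,.008),(325,332,.008),(300,245,.062)): print(ray('top',(u/6+210-.4,v/6+170-.4),z).round(4))
"
```

```text
[0.51709609 0.13871096 0.141     ] expect 0.5141600000000001 0.14116
[0.5047 0.2453 0.008 ]
[0.4408 0.2432 0.008 ]
[0.4512 0.1192 0.008 ]
[0.5082 0.1385 0.062 ]
```

```bash
python3 -c "
import cv2
cv2.imwrite('pics/b2t.png',cv2.resize(cv2.imread('pics/b1t.png')[210:360,120:350],None,fx=3.4,fy=3.4,interpolation=cv2.INTER_CUBIC))"
```

View pics/b2t.png

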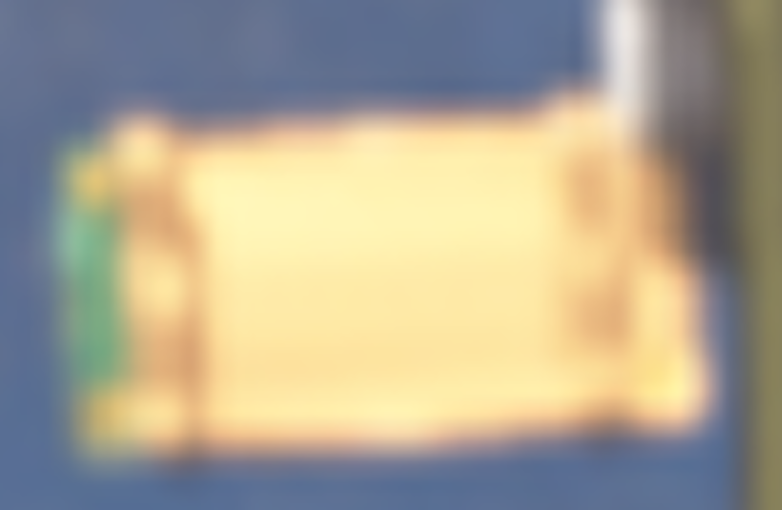

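No meaningful slip: the lens is within about 2 mm of where it should be relative to the TCP. Moving over the cradle.

Request:
servo_tool --rows '[[[0,0,0],[-0.012,0,0.045],-1],[[0,0,0],[-0.012,0,0.045],-1],[[0,0,0],[-0.008,0,0.042],-1],[[0,0,0],[0,0,0],-1],[[0,0,0],[0,0,0],-1]]'

```text
time_s: 12.6
position: [0.4781, 0.1909, 0.1202]
eef_rot: [0.707, 0.03, -0.03, -0.706]
contact_force: [0.7, 0.6, -1.5]
width: 0.0264
```

```bash
python3 -c "
from h import *
s,M=rep((.4783,.1899,.117))
cv2.imwrite('pics/b3.png',cv2.resize(imaging.grab_frame('scene')[130:250,225:345],None,fx=5,fy=5,interpolation=cv2.INTER_CUBIC))
cv2.imwrite('pics/b3t.png',cv2.resize(imaging.grab_frame('top')[170:260,210:330],None,fx=6,fy=6,interpolation=cv2.INTER_CUBIC))"
```

```text
t 12.6 p [0.4781 0.1909 0.1202] yaw x 4.86 down [ 0.    -0.001 -1.   ] w 0.0264 F [ 0.65  0.64 -1.48] q [ 0.3   0.34  1.78 -0.    1.02  0.21]
tool delta [ 0.0001  0.0032 -0.001 ]
```

View pics/b3.png

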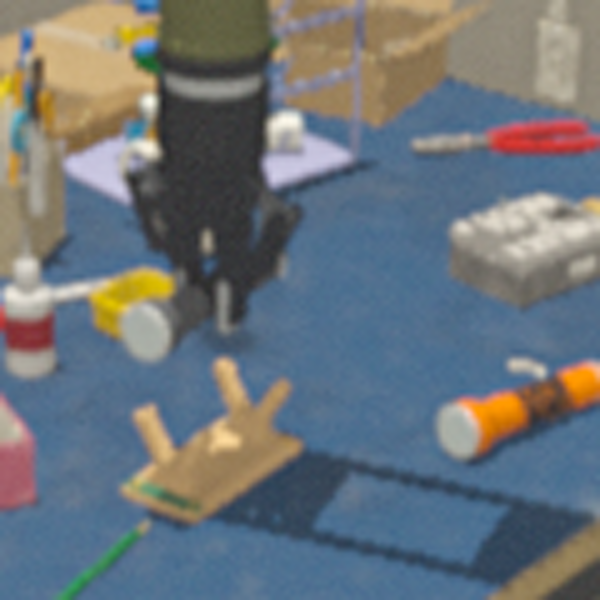

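View pics/b3t.png

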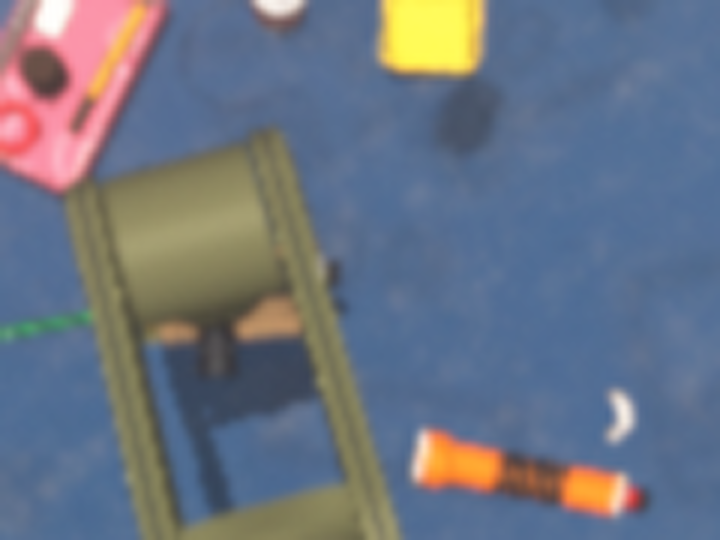

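The top view shows the white barrel end and then the black button at (330,270), with no red neck. The button is in. Lowering.

Request:
servo_tool --rows '[[[0,0,0],[0,0.04,-0.001],-1],[[0,0,0],[0,0.03,0],-1],[[0,0,0],[0,0.012,0],-1],[[0,0,0],[0,0,0],-1]]'

```text
time_s: 13.2
position: [0.478, 0.1895, 0.0378]
eef_rot: [0.707, 0.029, -0.03, -0.706]
contact_force: [0.9, -0.2, -1.3]
width: 0.0262
```

Request:
servo_tool --rows '[[[0,0,0],[0,0.006,0],-1],[[0,0,0],[0,0.002,0],-1],[[0,0,0],[0,0,0],-1]]'

```text
time_s: 13.58
position: [0.4783, 0.1905, 0.0307]
eef_rot: [-0.706, -0.03, 0.03, 0.707]
contact_force: [0.4, -0.1, -1.6]
width: 0.0259
```

```bash
python3 -c "
from h import *
s,M=rep((.4783,.1899,.029))
cv2.imwrite('pics/b4.png',cv2.resize(imaging.grab_frame('scene')[150:260,215:335],None,fx=5,fy=5,interpolation=cv2.INTER_CUBIC))"
```

```text
t 13.575 p [0.4783 0.1905 0.0307] yaw x 4.88 down [ 0.001  0.    -1.   ] w 0.0259 F [ 0.43 -0.1  -1.61] q [0.3  0.46 1.88 0.   0.8  0.21]
tool delta [-0.      0.0017 -0.0006]
```

View pics/b4.png

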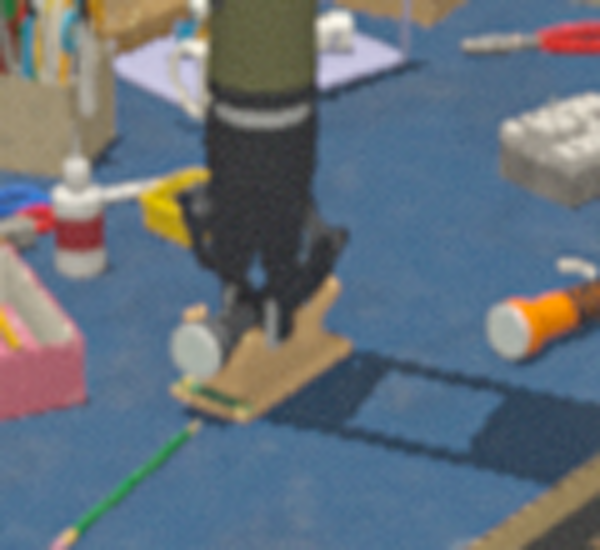

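Request:
servo_tool --rows '[[[0,0,0],[0,0.002,-0.001],-1],[[0,0,0],[0,0,0],-1],[[0,0,0],[0,0,0],-1]]' --force 25

```text
time_s: 14.0
position: [0.4784, 0.1898, 0.029]
eef_rot: [-0.706, -0.03, 0.03, 0.707]
contact_force: [-2.0, 1.2, 6.7]
width: 0.0264
```

Request:
servo_tool --rows '[[[0,0,0],[0,0,0],-0.2],[[0,0,0],[0,0,0],0.2],[[0,0,0],[0,0,0],0.7],[[0,0,0],[0,0,0],1],[[0,0,0],[0,0,0],1]]'

```text
time_s: 14.62
position: [0.4782, 0.1893, 0.0282]
eef_rot: [0.706, 0.03, -0.03, -0.706]
contact_force: [0.3, 0.3, 1.3]
width: 0.0857
```

```bash
python3 -c "
from h import *
s,M=rep((.4783,.1899,.029))
cv2.imwrite('pics/b5.png',cv2.resize(imaging.grab_frame('scene')[150:260,215:335],None,fx=5,fy=5,interpolation=cv2.INTER_CUBIC))"
```

```text
t 14.625 p [0.4782 0.1893 0.0282] yaw x 4.87 down [-0. -0. -1.] w 0.0857 F [0.26 0.26 1.25] q [ 0.29  0.47  1.88 -0.    0.79  0.21]
tool delta [ 0.0002 -0.0008  0.0006]
```

View pics/b5.png

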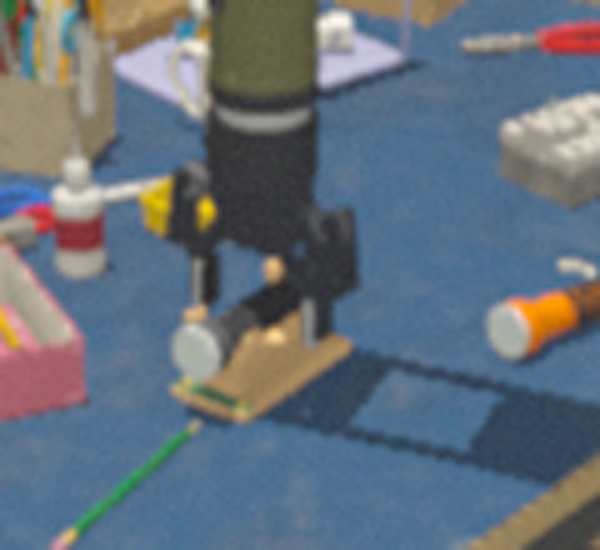

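Torch rests in the V. I'll retreat up and away to see it clearly.

Request:
servo_tool --rows '[[[0,0,0],[0,-0.03,0],1],[[0,0,0],[0,-0.05,0],1],[[0,0,0],[0,-0.05,0],1],[[0,0,0],[0,-0.05,-0.02],1],[[0,0,0],[0,-0.01,-0.05],1]]'

```text
time_s: 15.3
position: [0.4868, 0.1207, 0.2224]
eef_rot: [-0.706, -0.034, 0.028, 0.707]
contact_force: [0.8, -0.0, -0.8]
width: 0.0853
```

Request:
servo_tool --rows '[[[0,0,0],[0,0,-0.06],1],[[0,0,0],[0,0,-0.06],1],[[0,0,0],[0,0,-0.06],1],[[0,0,0],[0,0,-0.05],1],[[0,0,0],[0,0,0],1]]'

```text
time_s: 15.92
position: [0.504, -0.1131, 0.2182]
eef_rot: [0.707, 0.028, -0.028, -0.706]
contact_force: [-0.2, 0.4, 1.4]
width: 0.085
```

```bash
python3 -c "
from h import *
s,M=rep()
a=imaging.grab_frame('scene');b=imaging.grab_frame('top')
cv2.imwrite('pics/d.png',cv2.resize(a[140:250,215:345],None,fx=6,fy=5.4,interpolation=cv2.INTER_CUBIC))
cv2.imwrite('pics/dt.png',cv2.resize(b[205:232,222:274],None,fx=14,fy=14,interpolation=cv2.INTER_CUBIC))
cv2.imwrite('pics/dtf.png',b)"
```

```text
t 15.925 p [ 0.504  -0.1131  0.2182] yaw x 4.58 down [ 0.    -0.001 -1.   ] w 0.085 F [-0.24  0.42  1.41] q [-0.3   0.24  1.65 -0.    1.26 -0.38]
```

View pics/d.png

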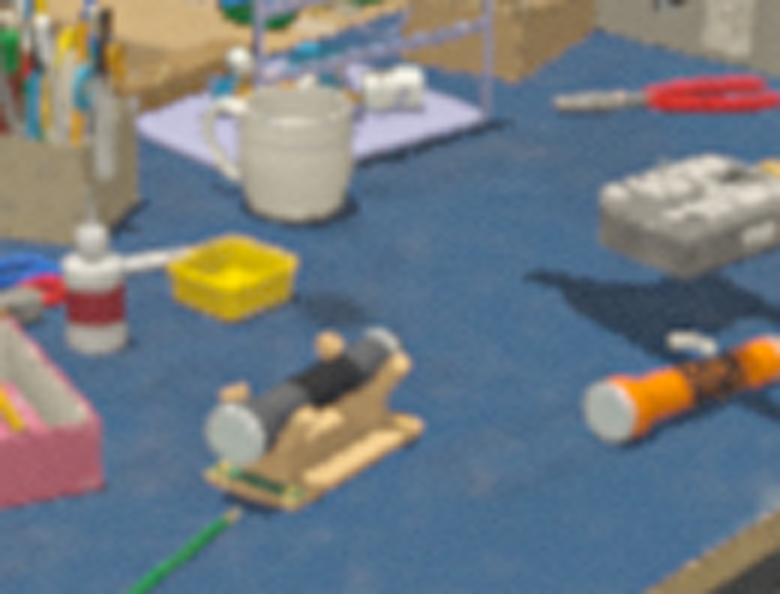

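View pics/dt.png

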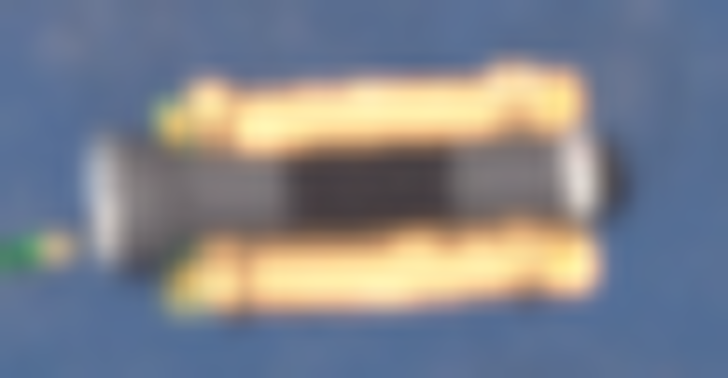

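View pics/dtf.png

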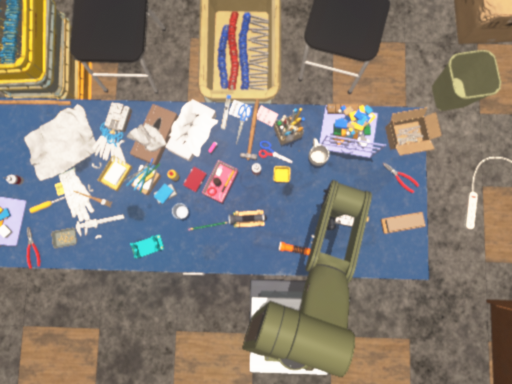

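The torch lies in the cradle exactly as before, with the lens at the green end (crop (100,200)). No red neck shows at the tail (crop (610,180)). The oil can, mug and tub are where they were. Handing in.

```bash
python3 -c "
from workcell import ticket
print(ticket.sign_off())"
```

```text
the job is handed in; nothing more can be done
None
```

I switched the torch on by pushing its tail button against the vice's back face, then laid it back in the cradle with the lens at the green stripe. The job was handed in at about 16 s.

- **Button:** I didn't see the click itself in the force readings. The force stayed near zero until a sudden hard stop, which I kept pressing on until it read about 34 N at the wrist. In the pictures taken after backing off, over the cradle and after release, the red neck is hidden, so the button stays in.
- **Torch in the cradle:** In the last picture the lens and barrel are within about a pixel (4 mm) of where they started.
- **Oil can, mug and yellow tub:** They are standing in their original places in the last pictures. The gripper is open and clear of everything.
- **Measurements that disagreed:** The two cameras differed by up to about 10 mm on the lens position, so I worked mainly from the top camera and the contact forces. The torch also lay about 3 mm further in x than I measured, which I corrected while gripping it.

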